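Fetch the tub from behind the tin and stack it

ROBOT

A 6-joint arm with a two-finger parallel gripper is mounted at the origin on the work surface. World frame = base frame: x ahead of the robot, y to its left, z up, the work surface at z = 0. Lengths are in mm, angles in rad, forces in N, time in s.
With the tool pointing down it reaches from about 300 to 875 mm from the base axis. Payload 6.4 kg.
Tool frame: the origin (TCP) lies between the finger pads; the fingertips stand 25 mm ahead of it and the grasp point (between the pads) lies 6 mm ahead of it; z points along the fingers, y is the direction in which the jaws open and shut (so a half turn about z gives the same grasp; the last joint's range is limited). The gripper opens to 85 mm and grips with 20 to 120 N. Pads are 22 mm wide; open, the fingers measure 114 mm over their backs; the gripper's body (76 mm by 85 mm) begins 54 mm behind the grasp point. The pads swing forward as they close: fully open they stand 13 mm farther back than shut.
Start: joints at [1.009, 0.181, 1.607, -0, 1.354, -0.206], TCP at [200.285, 539.006, 256.288] pointing down, gripper open.
Joint ranges: [-2.99, 2.99], [-0.89, 2.07], [0.3, 2.58], [-1.14, 4.28], [0, 2.63], [-3.12, 3.12]. Speed limits (rad/s): [2.57, 2.57, 3.01, 3.14, 3.14, 3.14].

INTERFACE

Orientations are given as a rotation vector (axis times angle).
In Python, from workcell import status, viewer, ticket gives the robot as it stands.
- The arm moves only by the shell command python3 -m jog 'ROWS' [OPENING]. ROWS is JSON, a list of rows, each a list of 2 entries, a list of its own where there are three numbers: the shift along the tool's x, y, z in cm, then the turn, a rotation vector about the tool's x, y, z in rad. In form: [[[dx, dy, dz], [rx, ry, rz]], ...]. A call has 1 to 20 rows; each row shifts and turns the commanded pose from where the row before left it, along the tool's axes as they then stand; what a row does not reach is not made up. A row lasts 1/8 s, in which the tool goes at most 62.5 mm and 10.7 degrees, less where a joint would pass 70% of its speed; a pose out of reach is approached as far as the arm can. A call with a gripper value outside its range is refused whole. OPENING is the gripper command: -1 is fully open, 1 is shut, values between are in proportion, set as the call begins (- or left out, the last holds). The fingers move at their own pace and stop on an object; the grip force is fixed at half the most. Time passes only in rows, so rows that do not move let the fingers close. It gives the time, the measured TCP pose, the force and the opening at its end, in the units of the state.
- status.observe(): the state, without advancing time (a new reading comes with each control period).
- viewer.get_image(name): name is "scene" or "top"; returns the picture (480x640x3 uint8, blue, green, red); there is no depth.
- viewer.camera_params(name): a dict with "fovy" (degrees; the focal length in pixels is half the picture's height over the tangent of half this angle, whatever the lens; pixels are square), "cx", "cy" (the principal point, pixels), "R" (3x3) and "t" (3): a world point X has camera coordinates R X + t. Camera axes: x right, y down, z forward; pixel columns grow to the right and rows downward; lengths in mm; the calibration is good to about 2 mm. A picture is of the moment at which its call begins. camera_params takes no time and is no camera call.
- ticket.close_job(): hands the job in, once; it reports no verdict.
The state is a dict: "clock": time; "qpos": joint angles; "qd": joint speeds; "tau": joint torques, N m; "eef_pos": TCP position; "orientation": TCP orientation; "ft_force": force on the tool from outside, world axes, zero at the start; "wrist_torque": the same for the moment, N m; "width": opening from 0.0 (shut) to 1.0 (fully open).
Only numpy, scipy, OpenCV 4.12 (cv2) and the standard library are available. Lean on these libraries where they do the work, as an engineer would, in place of code of your own. Each camera call takes 0.05 s, during which the arm holds its last target.

TASK

The orange-lidded tub is in the rack behind one of the aluminium tins. Lift that tin out of the way and stand it elsewhere on the board, then stack the orange-lidded tub on the grey-lidded one with its feet fully down in the lid's corner recesses, and finally stand the tin back centred on the painted circle it came from. Set things down gently, keep them upright, and leave everything else where it is.

Things in the scene. Friction and masses are not known exactly. Their poses are not given: they have to be found in the camera images.
- rack: fixed plywood divider rack on the pale blue board, 50 mm tall, open on top and towards the robot. Two bays side by side along its y, each 92 mm wide; side walls run from x = -38 mm to the back wall, whose inner face is at x = +70 mm. Origin on the board midway between the two bay centres; x points away from the robot into the bays
- circle_left (a point): centre, on the board, of the white circle with a blue rim (76 mm across) painted in front of the left bay: the home of tin_left. At x = -68, y = +58 mm in the rack's frame
- circle_right (a point): the same for the right bay and tin_right, at x = -68, y = -58 mm in the rack's frame
- bay_left (a point): middle of the left bay, 30 mm above the board (x = 0, y = +58 mm in the rack's frame)
- bay_right (a point): middle of the right bay, 30 mm above the board (x = 0, y = -58 mm in the rack's frame)
- tin_left_mid (a point): plain closed aluminium tin, a cylinder 60 mm across and 85 mm tall; the left of the two (as seen from the robot; left is +y). It starts on the painted circle in front of the left bay, about 8 mm clear of the tub behind it. This point is its centre, 42.5 mm above its foot. 0.24 to 0.4 kg (both). The strip of board in front of the rack, the tub and the jar (x up to 0.46 m, on both sides of the tins) is empty
- tin_right_mid (a point): plain closed aluminium tin, a cylinder 60 mm across and 85 mm tall; the right of the two (as seen from the robot; left is +y). It starts on the painted circle in front of the right bay, about 8 mm clear of the tub behind it. This point is its centre, 42.5 mm above its foot
- tub_orange_mid (a point): centre of the tub to fetch, 30 mm above its foot tips. Off-white with an orange lid, 60 mm (x) by 76 mm (y), 60 mm tall, flat upright sides, 0.25 to 0.5 kg. Four round domed feet at x = +-19, y = +-27 mm, 6 mm tall, 12 mm wide. It starts in the left or right bay, about 8 mm from either side wall and 40 mm from the back wall, its x along the rack's within 0.04 rad
- tub_green_mid (a point): bystander, identical in shape to tub_orange but with a green lid, in the other bay. This point is its centre
- tub_grey_mid (a point): centre of the tub to stack on, 30 mm above the board: same shape, grey lid, loose, 0.85 kg, standing left or right of the rack (the jar on the other side), yaw varies. Four square recesses in the lid (16 mm wide, 5 mm deep) over its feet take the feet of an identical tub, which then stands 55 mm above it (60 mm if the feet sit on the rims); a half turn fits as well
- jar: glass jar with clip-on lid, 80 mm across, 108 mm tall, bystander; origin under its centre
- cup: white plastic stacking cup standing upside down, 76 mm across, 90 mm tall, bystander; origin under its centre
Things that resemble listed ones, but are neither listed nor needed, are in the scene too. Leave any yellow look-alike of the part that bears tin_left_mid alone. What is shaped like the part that bears tin_right_mid but red is not meant.

How it is judged:
By the outcome, as a careful person would: the job done as asked, in the order asked, and still so for the second after the job is handed in, with the robot touching nothing.
It also fails if it takes over 64 s, if anything falls off the work surface, if the arm or the gripper's body presses on something with over 40 N, if the wrist force passes 120 N, or if a joint passes its speed limit or range.

## Working session

There is one attempt and no reset: what is moved stays moved. The work goes in short steps, Python scripts to look and compute and a shell command to move; the robot and the scene stay as the last step left them, time stands still between calls to the robot, and variables do not carry over. Pictures are saved under pics/ and viewed, and the job is handed in when it is done.

```bash
ls -la; mkdir -p pics
python3 - <<'E'
from workcell import status, viewer
import cv2
print(status.observe())
for n in ("scene","top"):
    im=viewer.get_image(n); cv2.imwrite(f"pics/{n}0.png",im); print(n,viewer.camera_params(n))
E
```

```text
total 12
drwxr-xr-x  3 agent agent 4096 Dec  6 21:56 .
drwxr-xr-x 23 root  root  4096 Dec  6 21:55 ..
drwxr-xr-x  2 agent agent 4096 Dec  6 21:56 pics
{'clock': 0.0, 'qpos': array([ 1.00869412e+00,  1.81554213e-01,  1.60803637e+00,  1.52552338e-05,
        1.35381084e+00, -2.06303907e-01]), 'qd': array([ 7.66048054e-04,  1.77279458e-03, -1.48425793e-03,  1.54067601e-03,
       -3.86177714e-05, -4.10702257e-04]), 'tau': array([-2.56980398e-03, -4.44867647e+01, -3.51333153e+01, -4.45201022e-04,
        9.21470724e-03,  6.23326670e-07]), 'eef_pos': array([199.98979915, 538.53902999, 255.36301198]), 'orientation': array([-5.55825860e-01, -3.09132804e+00,  2.62472766e-03]), 'ft_force': array([-0.1806716 , -0.17085316,  0.09171504]), 'wrist_torque': array([ 0.02072694, -0.03215722, -0.03808247]), 'width': 1.0005147057962291}
scene {'fovy': 56.127843956046604, 'cx': 324.77475865423906, 'cy': 234.2107736637691, 'R': array([[ 0.51377425,  0.8577907 ,  0.01520316],
       [ 0.60822533, -0.35168472, -0.71160368],
       [-0.6050603 ,  0.37485059, -0.70241659]]), 't': array([-313.75959035, -237.97060347, 1199.1741682 ])}
top {'fovy': 47.211037322753626, 'cx': 322.74153216283827, 'cy': 250.29469235097892, 'R': array([[-8.55730144e-03, -9.99960756e-01, -2.29331397e-03],
       [-9.85072863e-01,  8.82415893e-03, -1.71911570e-01],
       [ 1.71925060e-01,  7.87982239e-04, -9.85109716e-01]]), 't': array([  70.27084282,  515.70200231, 1246.71873042])}
```

View pics/scene0.png

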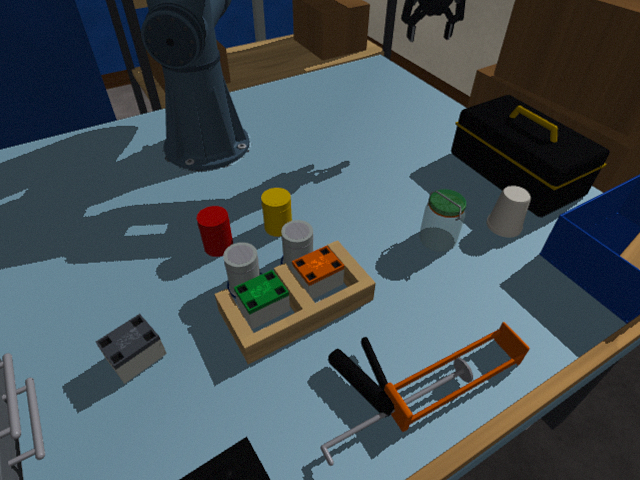

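View pics/top0.png

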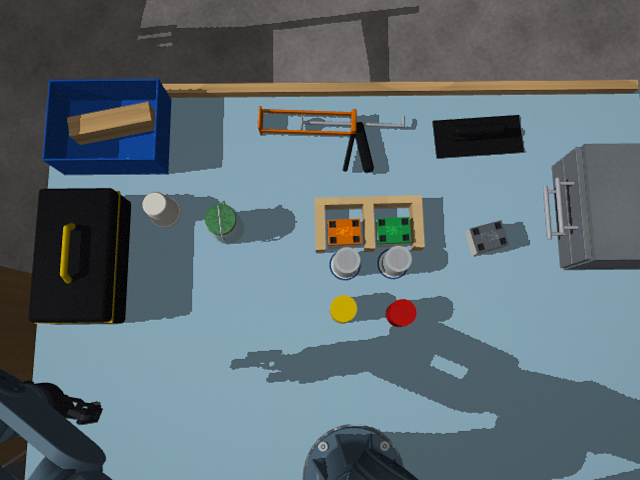

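Run:
```python
import cv2, numpy as np
t=cv2.imread('pics/top0.png'); s=cv2.imread('pics/scene0.png')
a=cv2.resize(t[185:335,300:530],None,fx=3.4,fy=3.4,interpolation=cv2.INTER_CUBIC)
b=cv2.resize(s[180:390,90:390],None,fx=2.6,fy=2.6,interpolation=cv2.INTER_CUBIC)
cv2.imwrite('pics/ct.png',a); cv2.imwrite('pics/cs.png',b)
```

```text
(no output)
```

View pics/ct.png

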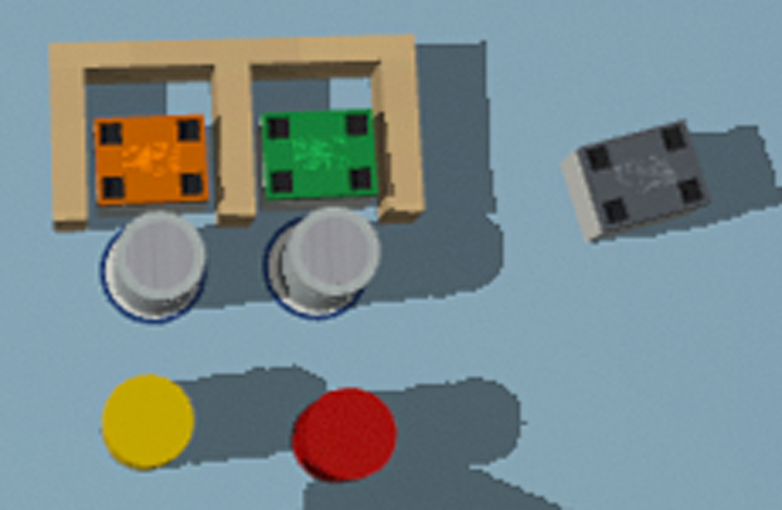

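View pics/cs.png

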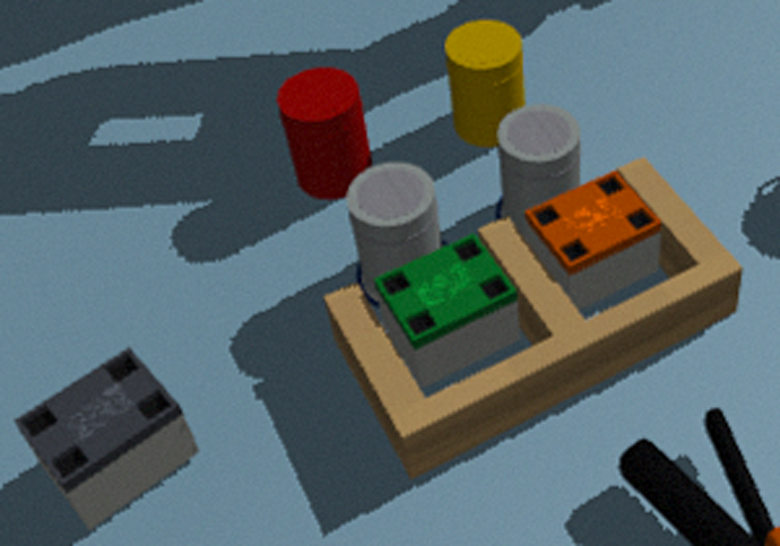

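```bash
cat > h.py <<'E'
import cv2, numpy as np
from workcell import status, viewer
def cast(n,uv,z):
    c=viewer.camera_params(n); f=240/np.tan(np.radians(c['fovy']/2)); R=np.array(c['R']);t=np.array(c['t'])
    uv=np.atleast_2d(uv).astype(float)
    d=np.c_[(uv[:,0]-c['cx'])/f,(uv[:,1]-c['cy'])/f,np.ones(len(uv))]@R
    C=-R.T@t
    return C+d*((z-C[2])/d[:,2])[:,None]
def proj(n,X):
    c=viewer.camera_params(n); f=240/np.tan(np.radians(c['fovy']/2))
    p=np.atleast_2d(X)@np.array(c['R']).T+c['t']
    return np.c_[p[:,0]/p[:,2]*f+c['cx'],p[:,1]/p[:,2]*f+c['cy']]
def holes(im,box,thr=45):
    x0,y0,x1,y1=box; g=im[y0:y1,x0:x1].max(2)
    k=4; g=cv2.resize(g,None,fx=k,fy=k,interpolation=cv2.INTER_CUBIC)
    n,l,st,c=cv2.connectedComponentsWithStats((g<thr).astype(np.uint8))
    return [(round((c[i][0]+.5)/k-.5+x0,2),round((c[i][1]+.5)/k-.5+y0,2),int(st[i,4])) for i in range(1,n) if 150<st[i,4]<1500]
E
python3 - <<'E'
from h import *
t=cv2.imread('pics/top0.png'); s=cv2.imread('pics/scene0.png')
for nm,n,im,box in [('or','top',t,(328,218,364,246)),('gn','top',t,(377,216,412,244)),('gy','top',t,(466,218,510,256)),
  ('or','scene',s,(290,245,347,285)),('gn','scene',s,(234,270,290,313)),('gy','scene',s,(95,312,162,368))]:
    for thr in (45,):
        h=holes(im,box,thr); print(nm,n,h)
        if h:
            P=cast(n,[x[:2] for x in h],60)[:,:2]; print(P.round(1).tolist(),P.mean(0).round(1))
E
```

```text
or top [(np.float64(355.03), np.float64(222.76), 389), (np.float64(332.13), np.float64(223.88), 379), (np.float64(355.74), np.float64(238.6), 391), (np.float64(332.8), np.float64(239.61), 398)]
[[578.5, -10.5], [576.3, 43.2], [540.6, -11.4], [538.7, 42.1]] [558.5  15.8]
gn top [(np.float64(404.48), np.float64(221.22), 434), (np.float64(381.45), np.float64(222.2), 434), (np.float64(405.58), np.float64(237.08), 427), (np.float64(382.43), np.float64(238.02), 445)]
[[581.1, -126.5], [579.2, -72.4], [543.2, -127.7], [541.4, -73.7]] [ 561.2 -100.1]
gy top [(np.float64(497.46), np.float64(225.22), 495), (np.float64(475.55), np.float64(231.0), 508), (np.float64(502.55), np.float64(240.62), 500), (np.float64(480.51), np.float64(246.52), 511)]
[[569.5, -343.6], [556.2, -291.6], [532.8, -353.2], [519.3, -301.1]] [ 544.4 -322.4]
or scene [(np.float64(324.5), np.float64(251.11), 427), (np.float64(299.9), np.float64(262.64), 494), (np.float64(335.64), np.float64(264.0), 522), (np.float64(310.65), np.float64(275.98), 552)]
[[538.0, 41.9], [540.2, -12.0], [576.0, 42.9], [577.8, -10.7]] [558.   15.5]
gn scene [(np.float64(269.57), np.float64(275.86), 734), (np.float64(241.89), np.float64(288.58), 808), (np.float64(279.73), np.float64(290.1), 823), (np.float64(282.97), np.float64(295.54), 224), (np.float64(251.6), np.float64(303.6), 881), (np.float64(270.21), np.float64(301.86), 209)]
[[540.8, -73.9], [542.6, -127.9], [578.5, -72.8], [591.9, -73.3], [580.4, -126.6], [592.9, -98.0]] [571.2 -95.4]
gy scene [(np.float64(136.43), np.float64(320.89), 1338), (np.float64(148.67), np.float64(335.31), 1376)]
[[518.1, -301.9], [555.2, -292.3]] [ 536.6 -297.1]
```

Run:
```python
from h import *
t=cv2.imread('pics/top0.png'); s=cv2.imread('pics/scene0.png')
for n,im,box in [('top',t,(325,240,420,285)),('scene',s,(215,215,320,290))]:
    x0,y0,x1,y1=box
    hsv=cv2.cvtColor(im,cv2.COLOR_BGR2HSV)
    print(n, [im[p[1],p[0]].tolist() for p in ([(345,260),(347,270),(340,263),(398,258)] if n=='top' else [(241,253),(297,231),(297,250),(284,232)])])
    m=((hsv[...,1]<40)&(hsv[...,2]>70)).astype(np.uint8)
    c=m[y0:y1,x0:x1]*255
    cv2.imwrite(f'pics/m_{n}.png',cv2.resize(np.hstack([im[y0:y1,x0:x1],cv2.cvtColor(c,cv2.COLOR_GRAY2BGR)]),None,fx=4,fy=4,interpolation=cv2.INTER_NEAREST)[:, :800])
# wood rack mask corners
hsv=cv2.cvtColor(t,cv2.COLOR_BGR2HSV)
m=cv2.inRange(hsv,(12,60,110),(28,200,255)); m[:185]=0;m[260:]=0;m[:,:300]=0;m[:,440:]=0
cs,_=cv2.findContours(m,0,2); c=max(cs,key=cv2.contourArea); r=cv2.minAreaRect(c); print(r)
print(cast('top',cv2.boxPoints(r),50).round(1).tolist(), cast('top',[r[0]],50))
```

```text
top [[147, 143, 142], [163, 164, 158], [152, 146, 146], [151, 146, 146]]
scene [[118, 113, 114], [120, 114, 115], [63, 65, 60], [132, 131, 125]]
((369.068603515625, 222.59475708007812), (52.81599426269531, 108.8479232788086), 88.61964416503906)
[[643.2, 85.4, 50.0], [647.3, -173.9, 50.0], [519.5, -171.8, 50.0], [515.5, 83.2, 50.0]] [[580.81765542 -44.24784308  50.        ]]
```

View pics/m_top.png

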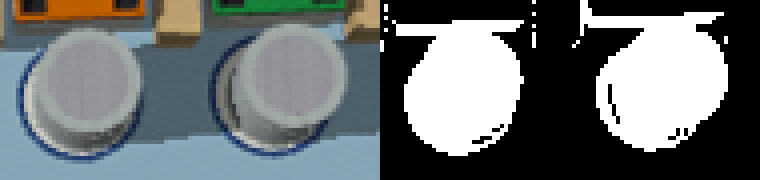

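View pics/m_scene.png

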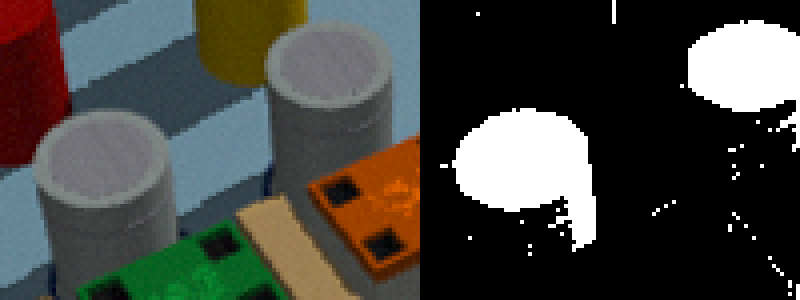

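Run:
```python
from h import *
for n,boxes in [('top',[(328,242,364,280),(378,240,416,280)]),('scene',[(278,215,318,250),(220,238,264,272)])]:
    im=cv2.imread(f'pics/{n}0.png'); b=cv2.GaussianBlur(im,(5,5),0).astype(int)
    d=b[...,0]-b[...,1]; m=((d>=2)&(d<14)&(np.abs(b[...,2]-b[...,1])<=4)&(b[...,1]>90)).astype(np.uint8)
    for x0,y0,x1,y1 in boxes:
        k=np.zeros_like(m);k[y0:y1,x0:x1]=m[y0:y1,x0:x1]
        k=cv2.morphologyEx(k,cv2.MORPH_OPEN,np.ones((3,3)))
        cs,_=cv2.findContours(k,0,2); c=max(cs,key=cv2.contourArea); h=cv2.convexHull(c); e=cv2.fitEllipse(h)
        print(n,np.round(e[0],1),np.round(e[1],1),cv2.contourArea(c),cast(n,[e[0]],85).round(1))
# rim in scene: bright mask, left tin
im=cv2.imread('pics/scene0.png');hsv=cv2.cvtColor(im,cv2.COLOR_BGR2HSV)
m=((hsv[...,1]<40)&(hsv[...,2]>85)).astype(np.uint8);k=np.zeros_like(m);k[215:250,279:317]=m[215:250,279:317]
cs,_=cv2.findContours(k,0,2); c=max(cs,key=cv2.contourArea); e=cv2.fitEllipse(cv2.convexHull(c));print(e,cast('scene',[e[0]],85).round(1))
for i in range(5): print(status.observe()['eef_pos'])
```

```text
top [346.8 259.7] [19.6 20. ] 286.0 [[487.1  11.4  85. ]]
top [398.  258.2] [19.2 20. ] 277.5 [[ 489.4 -105.1   85. ]]
scene [296.7 230.4] [17. 24.] 297.5 [[485.5  11.7  85. ]]
scene [239.8 253.9] [18.7 26.3] 362.5 [[ 487.9 -105.1   85. ]]
((300.760498046875, 234.48121643066406), (25.97933578491211, 39.96708679199219), 117.53380584716797) [[499.  13.  85.]]
[200.03343868 538.5928796  255.46816537]
[200.03343868 538.5928796  255.46816537]
[200.03343868 538.5928796  255.46816537]
[200.03343868 538.5928796  255.46816537]
[200.03343868 538.5928796  255.46816537]
```

```bash
cat >> h.py <<'E'
from scipy.spatial.transform import Rotation as Ro
def plan(target,phi):
    o=status.observe(); R=Ro.from_rotvec(o['orientation']).as_matrix()
    ph=np.arctan2(R[1,1],R[0,1]); rz=-(phi-ph); rz=(rz+np.pi/2)%np.pi-np.pi/2
    tilt=np.array([[np.cos(phi),np.sin(phi)]])
    R2=R@Ro.from_rotvec([0,0,rz]).as_matrix()
    d=R2.T@(np.array(target,float)-o['eef_pos'])/10
    print('t',round(o['clock'],2),'pos',o['eef_pos'].round(1),'phi %.4f'%ph,'w %.3f'%o['width'],'tool z',R[:,2].round(4),'f',o['ft_force'].round(1),'\n rz %.4f'%rz,'d_cm after turn',d.round(2))
E
python3 -c "
from h import *
plan([486.3,11.5,180],1.591)"
```

```text
t 0.1 pos [200.  538.6 255.5] phi 1.2150 w 1.004 tool z [-8.0e-04 -1.4e-03 -1.0e+00] f [-0.5 -0.7  0.2] 
 rz -0.3760 d_cm after turn [-27.56 -53.27   7.59]
```

```bash
python3 -m jog '[[[0,0,0],[0,0,-0.126]],[[0,0,0],[0,0,-0.125]],[[0,0,0],[0,0,-0.125]],[[-1,-2,0.3],[0,0,0]],[[-2.2,-4.2,0.6],[0,0,0]],[[-2.2,-4.2,0.6],[0,0,0]],[[-2.2,-4.2,0.6],[0,0,0]],[[-2.2,-4.2,0.6],[0,0,0]],[[-2.2,-4.2,0.6],[0,0,0]],[[-2.2,-4.2,0.6],[0,0,0]],[[-2.2,-4.2,0.6],[0,0,0]],[[-2.2,-4.2,0.6],[0,0,0]],[[-2.2,-4.2,0.6],[0,0,0]],[[-2.2,-4.2,0.6],[0,0,0]],[[-2.2,-4.2,0.6],[0,0,0]],[[-2.36,-5.1,0.7],[0,0,0]],[[0,-2,0],[0,0,0]],[[0,0,0],[0,0,0]],[[0,0,0],[0,0,0]]]' -1
python3 -c "
from h import *
plan([486.3,11.5,63],1.591)"
```

```text
clock: 2.48
eef_pos: [486.6, -7.7, 180.1]
orientation: [0.032, -3.141, -0.001]
ft_force: [-0.5, -1.0, -0.2]
width: 1.001
t 2.48 pos [486.6  -7.7 180.1] phi 1.5911 w 1.001 tool z [-6.e-04  5.e-04 -1.e+00] f [-0.5 -1.  -0.2] 
 rz 0.0001 d_cm after turn [-1.000e-02  1.920e+00  1.171e+01]
```

```bash
python3 -m jog '[[[0,1.0,0],[0,0,0]],[[0,0.92,0],[0,0,0]],[[0,0,1],[0,0,0]],[[0,0,2.5],[0,0,0]],[[0,0,2.5],[0,0,0]],[[0,0,2.5],[0,0,0]],[[0,0,1.7],[0,0,0]],[[0,0,1],[0,0,0]],[[0,0,0.5],[0,0,0]],[[0,0,0],[0,0,0]]]' -1
python3 - <<'E'
from h import *
plan([486.3,11.5,63],1.591)
cv2.imwrite('pics/scene1.png',viewer.get_image('scene')[170:350,180:400].repeat(3,0).repeat(3,1))
E
```

```text
clock: 3.72
eef_pos: [486.8, 10.8, 63.4]
orientation: [-0.032, 3.141, -0.0]
ft_force: [-1.1, -0.4, -0.1]
width: 1.002
t 3.73 pos [486.8  10.8  63.4] phi 1.5910 w 1.002 tool z [ 3.e-04 -1.e-04 -1.e+00] f [-1.1 -0.4 -0.1] 
 rz -0.0000 d_cm after turn [0.05 0.07 0.04]
```

View pics/scene1.png

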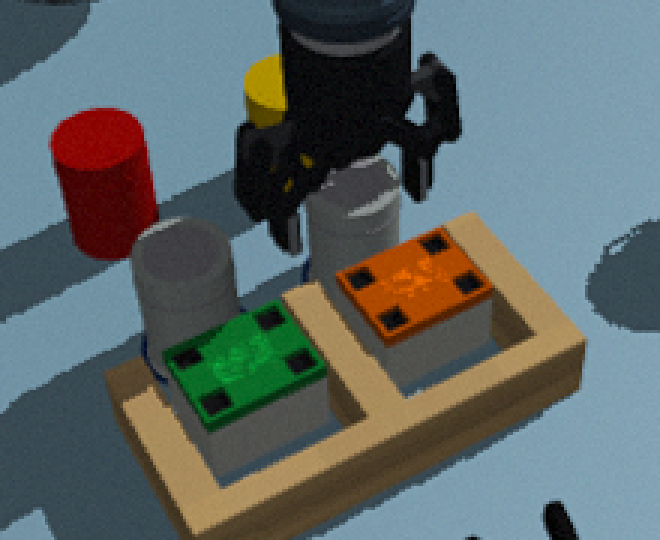

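Fingers straddle the left tin (crop ~(350,200)), right tin and tubs clear. Close.

```bash
python3 -m jog '[[[0,0,0],[0,0,0]],[[0,0,0],[0,0,0]],[[0,0,0],[0,0,0]],[[0,0,0],[0,0,0]],[[0,0,0],[0,0,0]],[[0,0,0],[0,0,0]],[[0,0,0],[0,0,0]],[[0,0,0],[0,0,0]]]' 1
python3 -c "
from h import *
plan([486.3,11.5,63],1.591)"
```

```text
clock: 4.78
eef_pos: [487.3, 10.8, 64.2]
orientation: [-0.032, 3.14, -0.0]
ft_force: [-0.4, 0.2, 6.2]
width: 0.691
t 4.78 pos [487.3  10.8  64.2] phi 1.5910 w 0.691 tool z [ 1.6e-03 -3.0e-04 -1.0e+00] f [-0.4  0.2  6.2] 
 rz 0.0000 d_cm after turn [0.1  0.07 0.12]
```

```bash
python3 -m jog '[[[0,0,-0.3],[0,0,0]],[[0,0,-0.7],[0,0,0]],[[0,0,-1],[0,0,0]],[[0,0,-1.5],[0,0,0]],[[0,0,-1.5],[0,0,0]],[[0,0,-1],[0,0,0]],[[0,0,0],[0,0,0]]]'
python3 -c "
from h import *
plan([430,130,124],1.591)"
```

```text
clock: 5.65
eef_pos: [487.4, 10.7, 124.5]
orientation: [-0.032, 3.139, -0.001]
ft_force: [-0.1, -0.3, -2.6]
width: 0.69
t 5.65 pos [487.4  10.7 124.5] phi 1.5910 w 0.690 tool z [ 2.3e-03 -5.0e-04 -1.0e+00] f [-0.1 -0.3 -2.6] 
 rz -0.0000 d_cm after turn [ 5.5  12.04  0.03]
```

```bash
python3 -m jog '[[[0.5,1,0],[0,0,0]],[[1,2.2,0],[0,0,0]],[[1.2,2.6,0],[0,0,0]],[[1.2,2.6,0],[0,0,0]],[[1,2.2,0],[0,0,0]],[[0.4,1,0],[0,0,0]],[[0.2,0.4,0.5],[0,0,0]],[[0,0,1.5],[0,0,0]],[[0,0,1.5],[0,0,0]],[[0,0,1],[0,0,0]],[[0,0,0.6],[0,0,0]],[[0,0,0.4],[0,0,0]],[[0,0,0],[0,0,0]]]'
python3 - <<'E'
from h import *
plan([430,130,64],1.591)
t=viewer.get_image('top');cv2.imwrite('pics/top2.png',t)
s=viewer.get_image('scene');cv2.imwrite('pics/scene2.png',s)
cv2.imwrite('pics/top2c.png',cv2.resize(t[190:310,230:430],None,fx=4,fy=4,interpolation=cv2.INTER_CUBIC))
E
```

```text
clock: 7.28
eef_pos: [429.2, 129.7, 68.2]
orientation: [0.032, -3.141, -0.0]
ft_force: [-0.1, -0.3, -2.7]
width: 0.686
t 7.28 pos [429.2 129.7  68.2] phi 1.5909 w 0.686 tool z [-2.e-04  0.e+00 -1.e+00] f [-0.1 -0.3 -2.7] 
 rz -0.0001 d_cm after turn [-0.08  0.03  0.42]
```

View pics/top2c.png

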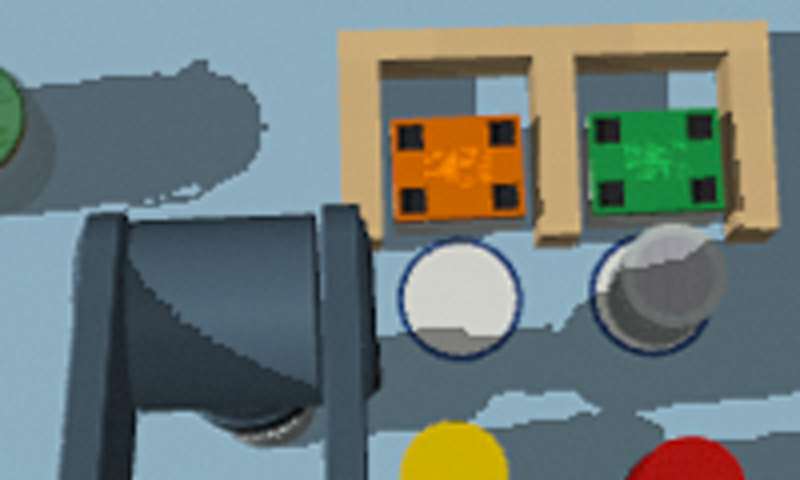

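View pics/scene2.png

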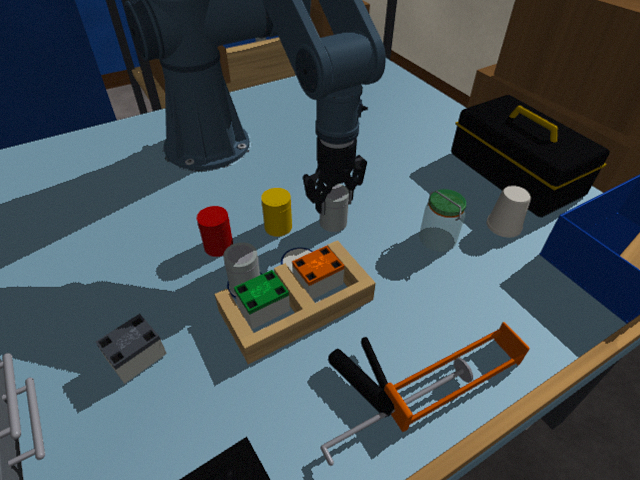

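```bash
python3 -m jog '[[[0,0,0.15],[0,0,0]],[[0,0,0.1],[0,0,0]],[[0,0,0.1],[0,0,0]],[[0,0,0.05],[0,0,0]],[[0,0,0],[0,0,0]]]'
python3 - <<'E'
from h import *
plan([430,130,64],1.591)
t=cv2.imread('pics/top2.png').astype(int)
m=((t[...,0]-t[...,2]>35)&(t[...,2]<75)&(t[...,0]>70)).astype(np.uint8); k=np.zeros_like(m);k[245:283,325:364]=m[245:283,325:364]
ys,xs=np.nonzero(k); print(len(xs), xs.min(),xs.max(),ys.min(),ys.max())
e=cv2.fitEllipse(np.c_[xs,ys].astype(np.int32)); print(e, cast('top',[e[0]],0))
# bright + ring
k2=(k>0).astype(np.uint8); cs,_=cv2.findContours(k2,0,2); c=np.vstack(cs); e=cv2.fitEllipse(cv2.convexHull(c)); print(e,cast('top',[e[0]],0))
E
```

```text
clock: 8.0
eef_pos: [429.2, 129.8, 64.3]
orientation: [-0.032, 3.141, 0.0]
ft_force: [-0.3, -0.1, -1.8]
width: 0.692
t 8.0 pos [429.2 129.8  64.3] phi 1.5910 w 0.692 tool z [ 0.  0. -1.] f [-0.3 -0.1 -1.8] 
 rz 0.0000 d_cm after turn [-0.08  0.02  0.03]
105 330 360 249 280
((344.651123046875, 264.3853759765625), (29.847200393676758, 30.308446884155273), 162.65243530273438) [[488.97138228  12.99622504   0.        ]]
((344.573974609375, 264.45965576171875), (30.73596954345703, 31.314838409423828), 168.10638427734375) [[488.79116841  13.18594483   0.        ]]
```

```bash
python3 -m jog '[[[0,0,0.03],[0,0,0]],[[0,0,0.02],[0,0,0]],[[0,0,0],[0,0,0]]]'
```

```text
clock: 8.38
eef_pos: [429.3, 129.8, 64.2]
orientation: [0.032, -3.141, 0.0]
ft_force: [-2.2, 0.3, 4.6]
width: 0.691
```

```bash
python3 -m jog '[[[0,0,0],[0,0,0]],[[0,0,0],[0,0,0]],[[0,0,0],[0,0,0]],[[0,0,0],[0,0,0]],[[0,0,0],[0,0,0]],[[0,0,0],[0,0,0]],[[0,0,-1],[0,0,0]],[[0,0,-2],[0,0,0]],[[0,0,-3],[0,0,0]],[[0,0,-3],[0,0,0]],[[0,0,-3],[0,0,0]],[[0,0,-1],[0,0,0]]]' -1
python3 -c "
from h import *
plan([558.2,15.5,190],0.037)"
```

```text
clock: 9.88
eef_pos: [430.4, 129.8, 196.2]
orientation: [-0.032, 3.137, 0.0]
ft_force: [0.8, -0.5, 0.2]
width: 1.001
t 9.88 pos [430.4 129.8 196.2] phi 1.5911 w 1.001 tool z [ 4.3e-03  1.0e-04 -1.0e+00] f [ 0.8 -0.5  0.2] 
 rz 1.5541 d_cm after turn [-11.9   12.35   0.67]
```

```bash
python3 -m jog '[[[0,0,0],[0,0,0.1727]],[[0,0,0],[0,0,0.1727]],[[0,0,0],[0,0,0.1727]],[[0,0,0],[0,0,0.1727]],[[0,0,0],[0,0,0.1727]],[[0,0,0],[0,0,0.1727]],[[0,0,0],[0,0,0.1727]],[[0,0,0],[0,0,0.1727]],[[0,0,0],[0,0,0.1725]],[[-1.5,1.5,0],[0,0,0]],[[-3,3.1,0.2],[0,0,0]],[[-3,3.1,0.2],[0,0,0]],[[-2.9,3.1,0.2],[0,0,0]],[[-1.5,1.55,0],[0,0,0]],[[0,0,0],[0,0,0]],[[0,0,0],[0,0,0]]]' -1
python3 -c "
from h import *
plan([558.2,15.5,48],0.037)"
```

```text
clock: 11.88
eef_pos: [556.4, 15.4, 187.2]
orientation: [-2.178, -2.262, 0.001]
ft_force: [-0.1, 0.2, -0.2]
width: 0.998
t 11.88 pos [556.4  15.4 187.2] phi 0.0380 w 0.998 tool z [-1.4e-03  4.0e-04 -1.0e+00] f [-0.1  0.2 -0.2] 
 rz 0.0010 d_cm after turn [ 0.    0.2  13.92]
```

```bash
python3 -m jog '[[[0,0.2,1],[0,0,0]],[[0,0,2.5],[0,0,0]],[[0,0,2.5],[0,0,0]],[[0,0,1.5],[0,0,0]],[[0,0,0.5],[0,0,0]],[[0,0,0],[0,0,0]],[[0,0,0],[0,0,0]]]' -1
python3 - <<'E'
from h import *
plan([558.2,15.5,48],0.037)
s=viewer.get_image('scene')
cv2.imwrite('pics/scene3.png',cv2.resize(s[170:340,200:400],None,fx=3.5,fy=3.5,interpolation=cv2.INTER_CUBIC))
E
```

```text
clock: 12.75
eef_pos: [559.7, 15.4, 108.7]
orientation: [2.179, 2.261, 0.001]
ft_force: [-0.1, -0.9, -0.1]
width: 0.998
t 12.75 pos [559.7  15.4 108.7] phi 0.0370 w 0.998 tool z [ 1.7e-03 -3.0e-04 -1.0e+00] f [-0.1 -0.9 -0.1] 
 rz 0.0000 d_cm after turn [ 0.02 -0.16  6.07]
```

View pics/scene3.png

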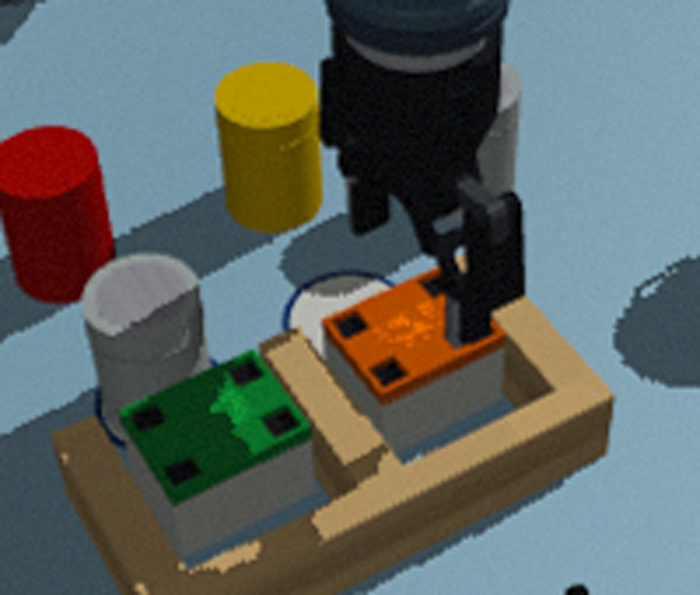

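```bash
python3 -m jog '[[[0,-0.05,0.7],[0,0,0]],[[0,-0.05,1.4],[0,0,0]],[[0,0,1.5],[0,0,0]],[[0,0,1.2],[0,0,0]],[[0,0,0.8],[0,0,0]],[[0,0,0.5],[0,0,0]],[[0,0,0],[0,0,0]],[[0,0,0],[0,0,0]]]' -1
python3 - <<'E'
from h import *
plan([558.2,15.5,48],0.037)
s=viewer.get_image('scene')
cv2.imwrite('pics/scene4.png',cv2.resize(s[170:340,200:400],None,fx=3.5,fy=3.5,interpolation=cv2.INTER_CUBIC))
E
```

```text
clock: 13.8
eef_pos: [558.4, 15.4, 47.2]
orientation: [2.18, 2.262, 0.001]
ft_force: [-0.5, 0.5, 0.5]
width: 1.0
t 13.8 pos [558.4  15.4  47.2] phi 0.0369 w 1.000 tool z [ 8.e-04 -1.e-04 -1.e+00] f [-0.5  0.5  0.5] 
 rz -0.0001 d_cm after turn [ 0.01 -0.02 -0.08]
```

View pics/scene4.png

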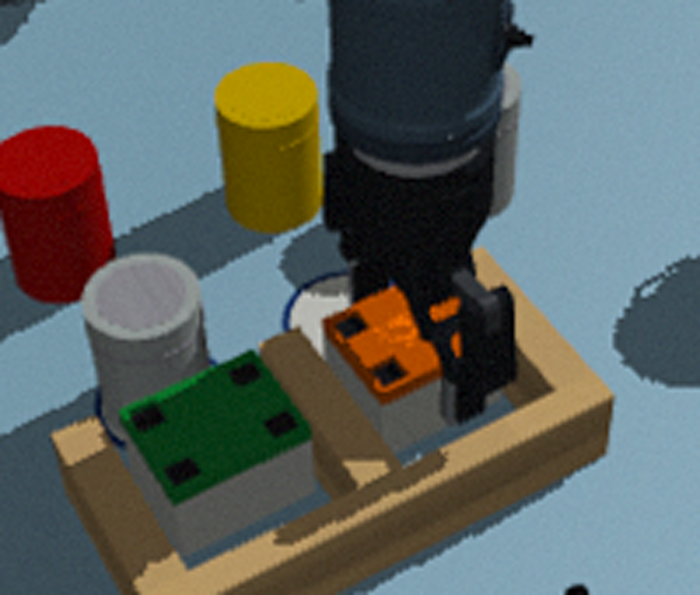

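```bash
python3 -m jog '[[[0,0,0],[0,0,0]],[[0,0,0],[0,0,0]],[[0,0,0],[0,0,0]],[[0,0,0],[0,0,0]],[[0,0,0],[0,0,0]],[[0,0,0],[0,0,0]],[[0,0,0],[0,0,0]],[[0,0,0],[0,0,0]]]' 1
python3 -c "
from h import *
plan([558.2,15.5,48],0.037)"
```

```text
clock: 14.85
eef_pos: [558.7, 15.2, 47.4]
orientation: [2.179, 2.261, 0.001]
ft_force: [1.4, -0.3, 5.6]
width: 0.695
t 14.85 pos [558.7  15.2  47.4] phi 0.0369 w 0.695 tool z [ 1.6e-03 -3.0e-04 -1.0e+00] f [ 1.4 -0.3  5.6] 
 rz -0.0001 d_cm after turn [ 0.03 -0.05 -0.06]
```

```bash
python3 -m jog '[[[0,0,-0.3],[0,0,0]],[[0,0,-0.7],[0,0,0]],[[0,0,-1],[0,0,0]],[[0,0,-2],[0,0,0]],[[0,0,-2],[0,0,0]],[[0,0,-2],[0,0,0]],[[0,0,-2],[0,0,0]],[[0,0,-2],[0,0,0]],[[0,0,-1],[0,0,0]],[[0,0,0],[0,0,0]],[[0,0,0],[0,0,0]]]'
python3 - <<'E'
from h import *
plan([544,-322.6,175],0.253)
t=viewer.get_image('top');cv2.imwrite('pics/top5.png',t)
s=viewer.get_image('scene');cv2.imwrite('pics/scene5.png',s)
cv2.imwrite('pics/scene5c.png',cv2.resize(s[130:340,200:420],None,fx=2.8,fy=2.8,interpolation=cv2.INTER_CUBIC))
E
```

```text
clock: 16.23
eef_pos: [557.4, 15.5, 175.9]
orientation: [-2.179, -2.261, 0.001]
ft_force: [0.7, 0.3, -5.4]
width: 0.691
t 16.23 pos [557.4  15.5 175.9] phi 0.0368 w 0.691 tool z [-1.6e-03  3.0e-04 -1.0e+00] f [ 0.7  0.3 -5.4] 
 rz -0.2162 d_cm after turn [-32.4   -9.76   0.08]
```

View pics/scene5c.png

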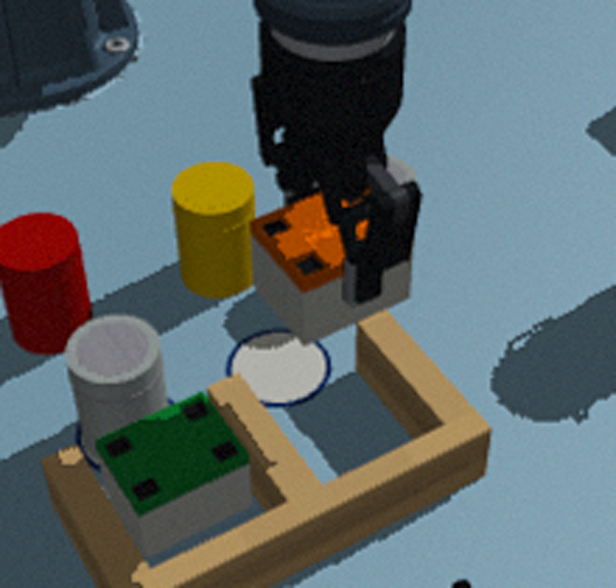

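```bash
python3 -m jog '[[[0,0,0],[0,0,-0.108]],[[0,0,0],[0,0,-0.108]],[[-1,-0.3,0],[0,0,0]],[[-2.5,-0.75,0],[0,0,0]],[[-3.6,-1.08,0],[0,0,0]],[[-3.6,-1.08,0],[0,0,0]],[[-3.6,-1.08,0],[0,0,0]],[[-3.6,-1.08,0],[0,0,0]],[[-3.6,-1.08,0],[0,0,0]],[[-3.6,-1.08,0],[0,0,0]],[[-3.6,-1.08,0],[0,0,0]],[[-2.4,-0.75,0],[0,0,0]],[[-0.9,-0.4,0],[0,0,0]],[[0,0,0],[0,0,0]],[[0,0,0],[0,0,0]],[[0,0,0],[0,0,0]]]'
python3 -c "
from h import *
plan([544.2,-322.9,120],0.253)"
```

```text
clock: 18.32
eef_pos: [543.8, -317.6, 176.8]
orientation: [-1.922, -2.485, -0.0]
ft_force: [0.0, 0.2, -5.1]
width: 0.691
t 18.32 pos [ 543.8 -317.6  176.8] phi 0.2542 w 0.691 tool z [-1.e-04  3.e-04 -1.e+00] f [ 0.   0.2 -5.1] 
 rz 0.0012 d_cm after turn [-0.52 -0.1   5.68]
```

```bash
python3 -m jog '[[[-0.3,-0.05,0.5],[0,0,0.001]],[[-0.22,-0.05,1.5],[0,0,0]],[[0,0,1.5],[0,0,0]],[[0,0,1.2],[0,0,0]],[[0,0,0.6],[0,0,0]],[[0,0,0.2],[0,0,0]],[[0,0,0],[0,0,0]],[[0,0,0],[0,0,0]],[[0,0,0],[0,0,0]]]'
python3 - <<'E'
from h import *
plan([544.2,-322.9,103],0.253)
t=viewer.get_image('top');cv2.imwrite('pics/top6.png',t)
s=viewer.get_image('scene');cv2.imwrite('pics/scene6.png',s)
a=cv2.resize(s[250:400,60:220],None,fx=4,fy=4,interpolation=cv2.INTER_CUBIC)
cv2.imwrite('pics/scene6c.png',a)
cv2.imwrite('pics/top6c.png',cv2.resize(t[200:280,440:540],None,fx=6,fy=6,interpolation=cv2.INTER_CUBIC))
E
```

```text
clock: 19.45
eef_pos: [544.1, -324.3, 122.3]
orientation: [1.924, 2.482, -0.0]
ft_force: [0.2, -1.2, -4.5]
width: 0.697
t 19.45 pos [ 544.1 -324.3  122.3] phi 0.2519 w 0.697 tool z [ 7.e-04 -6.e-04 -1.e+00] f [ 0.2 -1.2 -4.5] 
 rz -0.0011 d_cm after turn [0.14 0.04 1.93]
```

View pics/scene6c.png

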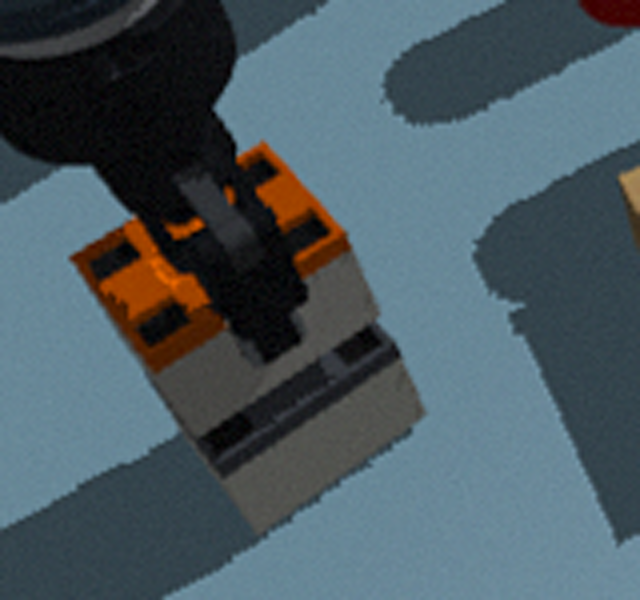

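View pics/top6c.png

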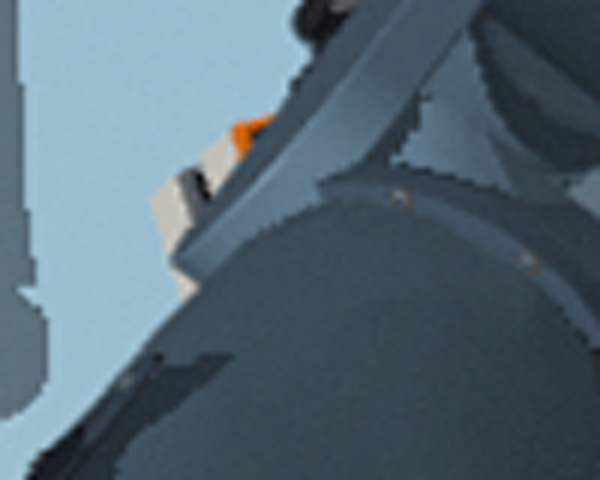

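Run:
```python
from h import *
s=cv2.imread('pics/scene6.png')
b=s.astype(int)
# holes: dark pixels inside orange; show values
for nm,box in [('L1',(79,308,98,322)),('L2',(92,325,108,338)),('R1',(121,286,131,296)),('R2',(131,300,144,314))]:
    h=holes(s,box,45); print(nm,h,[cast('scene',[x[:2]],134.9)[0,:2].round(1).tolist() for x in h])
for nm,box in [('g1',(109,350,124,364)),('g2',(142,330,157,342))]:
    h=holes(s,box,32); print(nm,h,[cast('scene',[x[:2]],60)[0,:2].round(1).tolist() for x in h])
s0=cv2.imread('pics/scene0.png')
for b in [(98,335,114,352),(130,313,144,329),(142,328,157,342),(112,350,126,364)]:
    h=holes(s0,b,45); print(h,[cast('scene',[x[:2]],60)[0,:2].round(1).tolist() for x in h])
# predicted hole positions for grey at centre 543.8,-322.7 yaw .253
R=np.array([[np.cos(.253),-np.sin(.253)],[np.sin(.253),np.cos(.253)]])
P=np.array([[a,b] for a in(-19,19) for b in (-27,27)])@R.T+[543.8,-322.7]; print(P.round(1).tolist())
```

```text
L1 [(np.float64(87.9), np.float64(314.55), 958)] [[534.4, -354.4]]
L2 [(np.float64(100.37), np.float64(330.66), 1211)] [[571.5, -344.7]]
R1 [(np.float64(124.24), np.float64(292.69), 559)] [[520.3, -299.9]]
R2 [(np.float64(135.4), np.float64(308.46), 968)] [[557.9, -293.0]]
g1 [(np.float64(117.1), np.float64(357.57), 1334)] [[570.2, -344.1]]
g2 [(np.float64(149.22), np.float64(335.96), 871)] [[556.8, -291.9]]
[] []
[(np.float64(136.42), np.float64(320.89), 1339)] [[518.1, -301.9]]
[(np.float64(148.69), np.float64(335.31), 1373), (np.float64(154.18), np.float64(339.94), 248)] [[555.2, -292.3], [567.9, -287.2]]
[(np.float64(116.89), np.float64(356.93), 1484), (np.float64(122.67), np.float64(361.5), 341)] [[568.9, -344.2], [581.2, -338.5]]
[[532.2, -353.6], [518.6, -301.3], [569.0, -344.1], [555.4, -291.8]]
```

Run:
```python
from h import *
s=cv2.imread('pics/scene5.png')
o=(200,130)
# holes at crop (275,228),(312,262) /2.8
for cx,cy in [(275,228),(312,263)]:
    x=int(200+cx/2.8);y=int(130+cy/2.8)
    h=holes(s,(x-6,y-5,x+7,y+6),45); print(h,[cast('scene',[q[:2]],188.2)[0,:2].round(1).tolist() for q in h])
a=.037;R=np.array([[np.cos(a),-np.sin(a)],[np.sin(a),np.cos(a)]])
print((np.array([[-19,-27],[19,-27]])@R.T+[557.4,15.5]).round(1))
```

```text
[(np.float64(297.74), np.float64(210.72), 463)] [[540.9, -13.0]]
[(np.float64(310.27), np.float64(224.28), 586)] [[579.1, -11.2]]
[[539.4 -12.2]
 [577.4 -10.8]]
```

```bash
for i in 1 2 3; do python3 -m jog '[[[0,0,0],[0,0,0]],[[0,0,0],[0,0,0]]]' | sed -n 2p; done
python3 - <<'E'
from h import *
plan([543.8,-323.2,103],0.253)
s=viewer.get_image('scene')
for nm,box in [('L1',(79,308,98,322)),('L2',(92,325,108,338))]:
    h=holes(s,box,45); print(nm,h)
E
```

```text
eef_pos: [543.9, -324.1, 121.8]
eef_pos: [543.9, -324.1, 121.8]
eef_pos: [543.9, -324.1, 121.8]
t 20.3 pos [ 543.9 -324.1  121.8] phi 0.2519 w 0.696 tool z [ 0. -0. -1.] f [-0.2 -0.2 -5.3] 
 rz -0.0011 d_cm after turn [0.09 0.01 1.88]
L1 [(np.float64(88.06), np.float64(314.69), 980)]
L2 [(np.float64(100.51), np.float64(330.73), 1204)]
```

```bash
python3 -m jog '[[[0.09,0,0.3],[0,0,0]],[[0,0,0.5],[0,0,0]],[[0,0,0.3],[0,0,0]],[[0,0,0.15],[0,0,0]],[[0,0,0],[0,0,0]]]'; python3 -m jog '[[[0,0,0.1],[0,0,0]],[[0,0,0.1],[0,0,0]],[[0,0,0.05],[0,0,0]],[[0,0,0],[0,0,0]]]'
```

```text
clock: 20.98
eef_pos: [543.6, -323.2, 109.1]
orientation: [-1.925, -2.483, -0.0]
ft_force: [0.1, 0.5, -3.7]
width: 0.693
clock: 21.48
eef_pos: [543.7, -323.2, 106.8]
orientation: [-1.925, -2.483, 0.0]
ft_force: [-0.8, 0.5, -4.3]
width: 0.696
```

```bash
python3 -m jog '[[[0,0,0.1],[0,0,0]],[[0,0,0.05],[0,0,0]],[[0,0,0],[0,0,0]]]';python3 -m jog '[[[0,0,0.1],[0,0,0]],[[0,0,0.05],[0,0,0]],[[0,0,0],[0,0,0]]]'
```

```text
clock: 21.85
eef_pos: [543.7, -323.2, 105.2]
orientation: [-1.925, -2.483, -0.0]
ft_force: [0.4, 0.3, -4.0]
width: 0.693
clock: 22.22
eef_pos: [543.6, -323.2, 103.7]
orientation: [-1.925, -2.483, 0.0]
ft_force: [-1.1, -0.4, -4.1]
width: 0.692
```

Below rim height with no contact force: feet are entering the recesses.

```bash
python3 -m jog '[[[0,0,0.05],[0,0,0]],[[0,0,0.04],[0,0,0]],[[0,0,0],[0,0,0]]]';python3 -m jog '[[[0,0,0.03],[0,0,0]],[[0,0,0.02],[0,0,0]],[[0,0,0],[0,0,0]]]'
```

```text
clock: 22.6
eef_pos: [543.6, -323.2, 102.8]
orientation: [-1.925, -2.483, -0.0]
ft_force: [-0.5, 0.2, -4.4]
width: 0.694
clock: 22.98
eef_pos: [543.7, -323.2, 102.4]
orientation: [1.925, 2.483, -0.0]
ft_force: [0.4, 0.6, -4.5]
width: 0.691
```

```bash
python3 -m jog '[[[0,0,0.03],[0,0,0]],[[0,0,0],[0,0,0]]]';python3 -m jog '[[[0,0,0.03],[0,0,0]],[[0,0,0],[0,0,0]]]';python3 -m jog '[[[0,0,0.03],[0,0,0]],[[0,0,0],[0,0,0]]]'
```

```text
clock: 23.22
eef_pos: [543.7, -323.3, 102.2]
orientation: [1.925, 2.483, 0.0]
ft_force: [0.0, 0.1, -3.5]
width: 0.697
clock: 23.48
eef_pos: [543.8, -323.3, 102.2]
orientation: [1.925, 2.483, -0.0]
ft_force: [-0.7, 1.1, -0.3]
width: 0.691
clock: 23.72
eef_pos: [543.8, -323.4, 102.0]
orientation: [1.924, 2.482, -0.0]
ft_force: [-2.1, 1.6, 2.8]
width: 0.691
```

```bash
python3 -m jog '[[[0,0,0],[0,0,0]],[[0,0,0],[0,0,0]],[[0,0,0],[0,0,0]],[[0,0,0],[0,0,0]],[[0,0,0],[0,0,0]],[[0,0,0],[0,0,0]],[[0,0,-0.5],[0,0,0]],[[0,0,-1],[0,0,0]],[[0,0,-2.5],[0,0,0]],[[0,0,-3],[0,0,0]],[[0,0,-2],[0,0,0]],[[0,0,-1],[0,0,0]],[[0,0,0],[0,0,0]]]' -1
python3 - <<'E'
from h import *
plan([429.3,129.8,190],1.591)
s=viewer.get_image('scene');cv2.imwrite('pics/scene7.png',s)
cv2.imwrite('pics/scene7c.png',cv2.resize(s[250:400,60:220],None,fx=4,fy=4,interpolation=cv2.INTER_CUBIC))
E
```

```text
clock: 25.35
eef_pos: [543.9, -323.4, 202.0]
orientation: [1.924, 2.482, -0.0]
ft_force: [-0.3, -1.0, -0.3]
width: 0.999
t 25.35 pos [ 543.9 -323.4  202. ] phi 0.2519 w 0.999 tool z [ 8.e-04 -7.e-04 -1.e+00] f [-0.3 -1.  -0.3] 
 rz -1.3391 d_cm after turn [10.54 45.54  1.16]
```

View pics/scene7c.png

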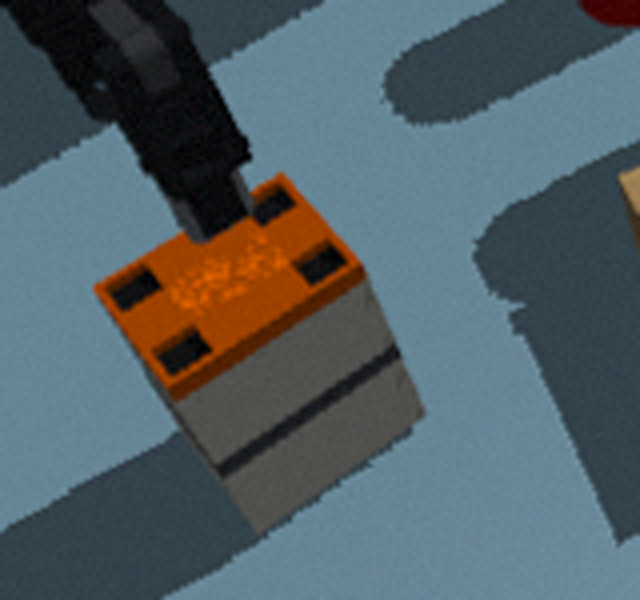

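```bash
python3 -m jog '[[[0,0,0],[0,0,-0.1674]],[[0,0,0],[0,0,-0.1674]],[[0,0,0],[0,0,-0.1674]],[[0,0,0],[0,0,-0.1674]],[[0,0,0],[0,0,-0.1674]],[[0,0,0],[0,0,-0.1674]],[[0,0,0],[0,0,-0.1674]],[[0,0,0],[0,0,-0.1674]],[[0.5,2,0],[0,0,0]],[[1,4.4,0.1],[0,0,0]],[[1,4.4,0.1],[0,0,0]],[[1,4.4,0.1],[0,0,0]],[[1,4.4,0.1],[0,0,0]],[[1,4.4,0.1],[0,0,0]],[[1,4.4,0.1],[0,0,0]],[[1,4.4,0.1],[0,0,0]],[[1,4.4,0.1],[0,0,0]],[[1,4.4,0.1],[0,0,0]],[[0.8,3.2,0],[0,0,0]],[[0.2,0.7,0],[0,0,0]]]' -1
python3 -m jog '[[[0,0,0],[0,0,0]],[[0,0,0],[0,0,0]],[[0,0,0],[0,0,0]]]'
python3 - <<'E'
from h import *
plan([429.3,129.8,64.2],1.591)
E
```

```text
clock: 27.9
eef_pos: [428.1, 131.0, 191.4]
orientation: [0.036, -3.139, -0.0]
ft_force: [0.2, -0.8, 0.5]
width: 1.003
clock: 28.28
eef_pos: [429.8, 128.6, 192.4]
orientation: [0.029, -3.141, 0.0]
ft_force: [-0.1, 0.1, 0.1]
width: 0.996
t 28.27 pos [429.8 128.6 192.4] phi 1.5895 w 0.996 tool z [-1.e-04 -1.e-04 -1.e+00] f [-0.1  0.1  0.1] 
 rz -0.0015 d_cm after turn [ 0.04  0.12 12.82]
```

```bash
python3 -m jog '[[[0.04,0.12,0.5],[0,0,-0.0015]],[[0,0,2],[0,0,0]],[[0,0,2.5],[0,0,0]],[[0,0,2.5],[0,0,0]],[[0,0,2.3],[0,0,0]],[[0,0,1.5],[0,0,0]],[[0,0,1],[0,0,0]],[[0,0,0.5],[0,0,0]],[[0,0,0],[0,0,0]],[[0,0,0],[0,0,0]],[[0,0,0],[0,0,0]]]' -1
python3 - <<'E'
from h import *
plan([429.3,129.8,64.2],1.591)
E
```

```text
clock: 29.65
eef_pos: [429.5, 130.8, 65.0]
orientation: [-0.034, 3.14, 0.0]
ft_force: [0.4, -0.3, 0.4]
width: 0.998
t 29.65 pos [429.5 130.8  65. ] phi 1.5927 w 0.998 tool z [ 0.0011  0.     -1.    ] f [ 0.4 -0.3  0.4] 
 rz 0.0017 d_cm after turn [ 0.02 -0.1   0.08]
```

```bash
python3 -m jog '[[[0,-0.08,0.07],[0,0,0.0017]],[[0,0,0],[0,0,0]],[[0,0,0],[0,0,0]]]' -1
python3 -m jog '[[[0,0,0],[0,0,0]],[[0,0,0],[0,0,0]],[[0,0,0],[0,0,0]],[[0,0,0],[0,0,0]],[[0,0,0],[0,0,0]],[[0,0,0],[0,0,0]],[[0,0,0],[0,0,0]],[[0,0,0],[0,0,0]]]' 1
python3 -m jog '[[[0,0,-0.3],[0,0,0]],[[0,0,-0.7],[0,0,0]],[[0,0,-1],[0,0,0]],[[0,0,-1.5],[0,0,0]],[[0,0,-1.5],[0,0,0]],[[0,0,-1],[0,0,0]],[[0,0,0],[0,0,0]],[[0,0,0],[0,0,0]]]'
python3 - <<'E'
from h import *
plan([487.4,10.8,124],1.591)
E
```

```text
clock: 30.02
eef_pos: [429.1, 129.9, 63.8]
orientation: [-0.031, 3.141, 0.0]
ft_force: [-0.3, 0.4, -1.2]
width: 1.0
clock: 31.02
eef_pos: [429.3, 129.9, 64.1]
orientation: [-0.032, 3.141, -0.0]
ft_force: [-1.7, -0.8, 4.8]
width: 0.692
clock: 32.02
eef_pos: [428.8, 129.9, 123.5]
orientation: [0.031, -3.141, -0.0]
ft_force: [-0.3, -0.4, -2.5]
width: 0.692
t 32.02 pos [428.8 129.9 123.5] phi 1.5908 w 0.692 tool z [-5.e-04  0.e+00 -1.e+00] f [-0.3 -0.4 -2.5] 
 rz -0.0002 d_cm after turn [ -5.62 -12.03  -0.05]
```

```bash
python3 -m jog '[[[-0.3,-0.8,0],[0,0,0]],[[-1,-2.1,0],[0,0,0]],[[-1.2,-2.6,0],[0,0,0]],[[-1.2,-2.6,0],[0,0,0]],[[-1.1,-2.3,0],[0,0,0]],[[-0.6,-1.2,0],[0,0,0]],[[-0.2,-0.43,0.5],[0,0,0]],[[0,0,1.5],[0,0,0]],[[0,0,1.5],[0,0,0]],[[0,0,1],[0,0,0]],[[0,0,0.5],[0,0,0]],[[0,0,0],[0,0,0]],[[0,0,0],[0,0,0]],[[0,0,0],[0,0,0]]]'
python3 - <<'E'
from h import *
plan([487.3,10.8,64.2],1.591)
t=viewer.get_image('top');cv2.imwrite('pics/top8.png',t)
s=viewer.get_image('scene');cv2.imwrite('pics/scene8.png',s)
cv2.imwrite('pics/scene8c.png',cv2.resize(s[170:340,200:400],None,fx=3.5,fy=3.5,interpolation=cv2.INTER_CUBIC))
E
```

```text
clock: 33.78
eef_pos: [487.9, 10.7, 74.3]
orientation: [-0.032, 3.14, -0.0]
ft_force: [-1.0, -0.4, -2.1]
width: 0.691
t 33.77 pos [487.9  10.7  74.3] phi 1.5909 w 0.691 tool z [ 1.1e-03 -2.0e-04 -1.0e+00] f [-1.  -0.4 -2.1] 
 rz -0.0001 d_cm after turn [0.06 0.01 1.01]
```

View pics/scene8c.png

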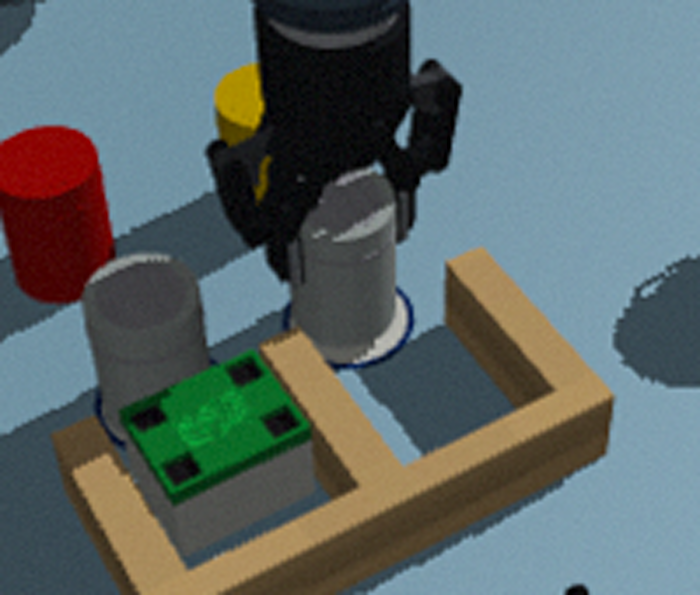

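```bash
python3 -m jog '[[[0.03,0,0.3],[0,0,0]],[[0,0,0.3],[0,0,0]],[[0,0,0.15],[0,0,0]],[[0,0,0.1],[0,0,0]],[[0,0,0.05],[0,0,0]],[[0,0,0],[0,0,0]],[[0,0,0],[0,0,0]]]'; python3 -m jog '[[[0,0,0.04],[0,0,0]],[[0,0,0.02],[0,0,0]],[[0,0,0],[0,0,0]]]'
python3 - <<'E'
from h import *
plan([487.3,10.8,64.2],1.591)
s=viewer.get_image('scene');cv2.imwrite('pics/scene9.png',s)
cv2.imwrite('pics/scene9c.png',cv2.resize(s[200:290,260:360],None,fx=6,fy=6,interpolation=cv2.INTER_CUBIC))
E
```

```text
clock: 34.75
eef_pos: [487.2, 10.8, 64.8]
orientation: [-0.032, 3.141, -0.0]
ft_force: [-0.1, 0.7, -2.6]
width: 0.691
clock: 35.12
eef_pos: [487.1, 10.8, 64.2]
orientation: [0.032, -3.141, 0.0]
ft_force: [-0.5, 0.6, -2.8]
width: 0.688
t 35.12 pos [487.1  10.8  64.2] phi 1.5909 w 0.688 tool z [-0. -0. -1.] f [-0.5  0.6 -2.8] 
 rz -0.0001 d_cm after turn [-0.02  0.   -0.  ]
```

View pics/scene9c.png

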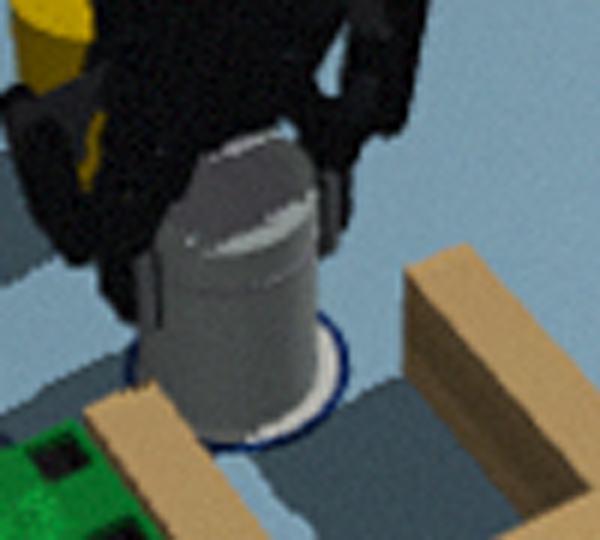

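Run:
```python
from h import *
s=cv2.imread('pics/scene5.png'); b=s.astype(int)
m=((b[...,0]-b[...,2]>25)&(b[...,2]<60)&(b[...,0]>50)).astype(np.uint8)
k=np.zeros_like(m);k[244:278,278:322]=m[244:278,278:322]
ys,xs=np.nonzero(k);print(len(xs),xs.min(),xs.max(),ys.min(),ys.max())
e=cv2.fitEllipse(cv2.convexHull(np.c_[xs,ys].astype(np.int32)));print(np.round(e[0],2),e[1]);c=cast('scene',[e[0]],0)[0];print('ring scene',c)
a=np.linspace(0,2*np.pi,90)
s=cv2.imread('pics/scene9.png')
K=6
def draw(im,c,r,z,col,n='scene'):
    P=proj(n,np.c_[c[0]+r*np.cos(a),c[1]+r*np.sin(a),0*a+z]); 
    cv2.polylines(im,[((P-[260,200]+.5)*K).astype(np.int32)],True,col,1)
im=cv2.resize(s[200:290,260:360],None,fx=K,fy=K,interpolation=cv2.INTER_CUBIC)
draw(im,c,38,0,(0,255,255));draw(im,c,30,0,(0,255,0))
cv2.imwrite('pics/chk9.png',im)
```

```text
232 280 321 244 277
[299.77 260.42] (28.89324951171875, 50.725948333740234)
ring scene [487.10008174  15.08385733   0.        ]
```

View pics/chk9.png

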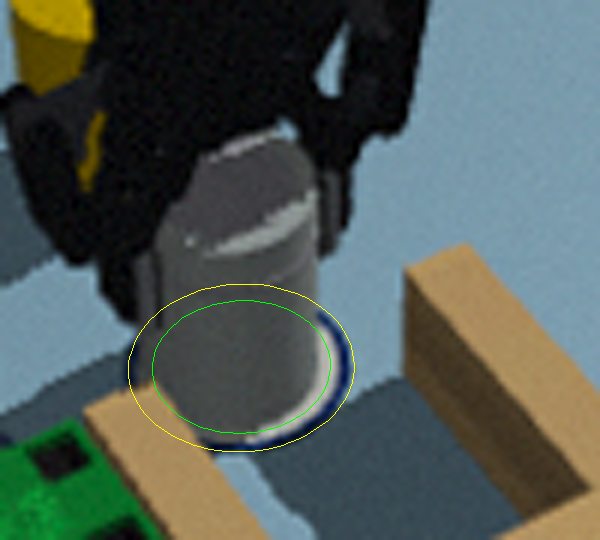

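Run:
```python
import cv2
s=cv2.imread('pics/scene5.png')
print('row259',[tuple(s[259,x].tolist()) for x in list(range(276,286))+list(range(313,324))])
print('col300',[tuple(s[y,300].tolist()) for y in list(range(244,252))+list(range(270,280))])
s=cv2.imread('pics/scene9.png')
for y in (262,258,254): print('tin9',y,[tuple(s[y,x].tolist()) for x in list(range(279,287))+list(range(309,320))])
print('col',[tuple(s[y,300].tolist()) for y in range(264,278)])
```

```text
row259 [(167, 149, 118), (167, 153, 119), (166, 148, 115), (167, 148, 117), (158, 134, 98), (99, 60, 34), (93, 50, 27), (158, 161, 158), (175, 181, 181), (172, 178, 175), (170, 177, 174), (173, 180, 179), (173, 184, 183), (111, 91, 85), (73, 20, 0), (154, 138, 105), (175, 157, 125), (169, 153, 121), (170, 155, 121), (170, 154, 122), (169, 151, 118)]
col300 [(78, 73, 59), (86, 77, 57), (81, 71, 51), (65, 48, 34), (56, 45, 41), (89, 96, 94), (90, 93, 93), (85, 86, 85), (170, 174, 173), (170, 177, 175), (175, 181, 178), (153, 156, 156), (77, 26, 2), (117, 90, 64), (174, 160, 126), (171, 155, 121), (167, 151, 118), (170, 154, 122)]
tin9 262 [(85, 74, 55), (67, 52, 37), (45, 22, 10), (58, 42, 33), (70, 66, 63), (61, 63, 60), (60, 64, 64), (68, 70, 65), (84, 83, 80), (91, 90, 86), (94, 98, 92), (121, 120, 118), (166, 172, 169), (174, 181, 181), (171, 177, 176), (111, 87, 81), (77, 24, 3), (134, 114, 87), (165, 149, 117)]
tin9 258 [(153, 138, 104), (100, 90, 68), (48, 35, 19), (43, 16, 4), (57, 50, 52), (63, 65, 61), (61, 63, 62), (69, 68, 65), (84, 84, 82), (92, 90, 88), (94, 95, 90), (113, 114, 108), (161, 166, 166), (174, 181, 179), (166, 168, 163), (105, 76, 69), (87, 34, 9), (156, 137, 104), (171, 156, 124)]
tin9 254 [(170, 155, 117), (155, 137, 108), (125, 111, 86), (88, 80, 67), (60, 59, 54), (55, 56, 52), (60, 57, 53), (36, 37, 34), (82, 87, 80), (90, 91, 85), (95, 97, 94), (114, 122, 117), (140, 132, 125), (112, 86, 70), (105, 64, 38), (151, 125, 94), (169, 152, 119), (171, 155, 123), (172, 154, 121)]
col [(75, 76, 70), (72, 72, 66), (74, 73, 71), (75, 72, 69), (72, 73, 71), (72, 73, 69), (72, 71, 68), (73, 74, 71), (82, 86, 84), (83, 76, 73), (87, 36, 14), (121, 94, 65), (176, 160, 129), (170, 154, 121)]
```

```bash
python3 -m jog '[[[0,0,-0.3],[0,0,0]],[[-0.07,0.1,0],[0,0,0]],[[-0.08,0.1,0],[0,0,0]],[[0,0,0],[0,0,0]],[[0,0,0.1],[0,0,0]],[[0,0,0.1],[0,0,0]],[[0,0,0.08],[0,0,0]],[[0,0,0],[0,0,0]],[[0,0,0],[0,0,0]]]'
python3 -m jog '[[[0,0,0.03],[0,0,0]],[[0,0,0],[0,0,0]]]'
python3 - <<'E'
from h import *
plan([488.7,12.8,64.2],1.591)
s=viewer.get_image('scene');cv2.imwrite('pics/scene10.png',s)
for y in (264,262,260): print(y,[tuple(s[y,x].tolist()) for x in list(range(280,287))],[tuple(s[y,x].tolist()) for x in range(310,319)])
print('col',[tuple(s[y,300].tolist()) for y in range(268,278)])
E
```

```text
clock: 36.3
eef_pos: [488.6, 12.8, 64.4]
orientation: [0.032, -3.141, 0.0]
ft_force: [-0.3, -0.2, -2.3]
width: 0.686
clock: 36.55
eef_pos: [488.7, 12.8, 64.2]
orientation: [-0.032, 3.141, -0.0]
ft_force: [-0.3, 0.8, -2.2]
width: 0.688
t 36.55 pos [488.7  12.8  64.2] phi 1.5909 w 0.688 tool z [ 2.e-04 -0.e+00 -1.e+00] f [-0.3  0.8 -2.2] 
 rz -0.0001 d_cm after turn [ 0.  0. -0.]
264 [(73, 66, 56), (59, 72, 80), (47, 55, 62), (54, 86, 108), (52, 76, 95), (58, 93, 115), (65, 81, 91)] [(82, 81, 78), (90, 88, 86), (86, 87, 81), (138, 142, 138), (169, 178, 176), (154, 147, 143), (95, 60, 47), (105, 65, 38), (160, 142, 110)]
262 [(66, 52, 41), (46, 23, 11), (62, 47, 39), (87, 86, 84), (76, 79, 80), (63, 65, 67), (64, 64, 61)] [(80, 82, 77), (86, 89, 83), (96, 94, 89), (104, 103, 99), (160, 167, 167), (175, 183, 180), (110, 89, 82), (74, 20, 0), (135, 114, 85)]
260 [(75, 61, 44), (48, 27, 15), (54, 34, 26), (82, 83, 83), (71, 76, 74), (62, 63, 59), (63, 64, 64)] [(79, 79, 76), (86, 86, 85), (95, 94, 90), (101, 101, 96), (142, 149, 146), (175, 184, 185), (119, 101, 92), (78, 25, 3), (154, 131, 102)]
col [(72, 73, 71), (71, 71, 67), (72, 71, 68), (72, 72, 68), (81, 86, 83), (76, 78, 80), (54, 21, 7), (123, 95, 69), (177, 160, 129), (171, 155, 123)]
```

```bash
python3 -m jog '[[[0,0,0.03],[0,0,0]],[[0,0,0],[0,0,0]]]'; python3 -m jog '[[[0,0,0.03],[0,0,0]],[[0,0,0],[0,0,0]]]'
```

```text
clock: 36.85
eef_pos: [488.8, 12.8, 64.1]
orientation: [-0.032, 3.141, -0.0]
ft_force: [-2.2, -0.3, 2.5]
width: 0.689
clock: 37.1
eef_pos: [488.8, 12.8, 64.1]
orientation: [-0.032, 3.141, -0.0]
ft_force: [-3.7, -0.3, 7.2]
width: 0.692
```

Contact. Release, rise, and move aside for a clear view.

```bash
python3 -m jog '[[[0,0,0],[0,0,0]],[[0,0,0],[0,0,0]],[[0,0,0],[0,0,0]],[[0,0,0],[0,0,0]],[[0,0,0],[0,0,0]],[[0,0,0],[0,0,0]],[[0,0,-1],[0,0,0]],[[0,0,-2],[0,0,0]],[[0,0,-3],[0,0,0]],[[0,0,-4],[0,0,0]],[[0,0,-3],[0,0,0]],[[0.5,2,0],[0,0,0]],[[0.5,4,0],[0,0,0]],[[0.5,4,0],[0,0,0]],[[0.5,4,0],[0,0,0]],[[0.5,4,0],[0,0,0]],[[0.5,4,0],[0,0,0]],[[0.5,2,0],[0,0,0]],[[0,0,0],[0,0,0]],[[0,0,0],[0,0,0]]]' -1
python3 - <<'E'
from h import *
plan([488.7,12.8,64.2],1.591)
t=viewer.get_image('top');cv2.imwrite('pics/top11.png',t)
s=viewer.get_image('scene');cv2.imwrite('pics/scene11.png',s)
for y in (262,260): print(y,[tuple(s[y,x].tolist()) for x in list(range(280,287))],[tuple(s[y,x].tolist()) for x in range(310,319)])
for nm,n,im,box in [('or','top',t,(466,208,510,256)),('gn','top',t,(377,216,412,244)),('or','scene',s,(80,285,155,350)),('gn','scene',s,(234,270,290,313))]:
    z=115 if nm=='or' else 60
    h=holes(im,box); P=cast(n,[x[:2] for x in h],z)[:,:2] if h else np.zeros((1,2)); print(nm,n,P.round(1).tolist(),P.mean(0).round(1))
cv2.imwrite('pics/top11c.png',cv2.resize(t[180:330,200:530],None,fx=2.4,fy=2.4,interpolation=cv2.INTER_CUBIC))
E
```

```text
clock: 39.6
eef_pos: [448.9, 251.6, 193.8]
orientation: [-0.032, 3.141, -0.0]
ft_force: [0.2, -0.3, 0.7]
width: 1.005
t 39.6 pos [448.9 251.6 193.8] phi 1.5910 w 1.005 tool z [ 4.e-04 -2.e-04 -1.e+00] f [ 0.2 -0.3  0.7] 
 rz -0.0000 d_cm after turn [ -3.49 -23.96  12.97]
262 [(62, 49, 33), (43, 20, 10), (55, 44, 34), (79, 78, 78), (65, 70, 72), (54, 59, 58), (57, 60, 55)] [(73, 78, 73), (81, 79, 78), (83, 85, 80), (95, 96, 93), (151, 155, 153), (157, 162, 166), (102, 81, 74), (69, 18, 0), (124, 104, 79)]
260 [(67, 57, 40), (43, 22, 10), (44, 29, 16), (79, 81, 80), (64, 68, 66), (57, 58, 54), (57, 59, 55)] [(75, 75, 71), (81, 81, 77), (86, 87, 81), (94, 95, 89), (131, 140, 136), (160, 171, 169), (108, 90, 81), (68, 19, 0), (139, 119, 91)]
or top [[569.9, -343.5], [556.0, -291.3], [519.5, -300.9]] [ 548.5 -311.9]
gn top [[581.1, -126.6], [579.3, -72.3], [542.7, -127.7], [541.4, -73.8]] [ 561.2 -100.1]
or scene [[521.1, -301.4], [557.3, -291.7], [534.1, -353.2], [570.8, -343.7], [612.3, -295.5]] [ 559.1 -317.1]
gn scene [[540.8, -73.8], [542.7, -127.8], [578.5, -72.7], [580.4, -126.6]] [ 560.6 -100.2]
```

View pics/top11c.png

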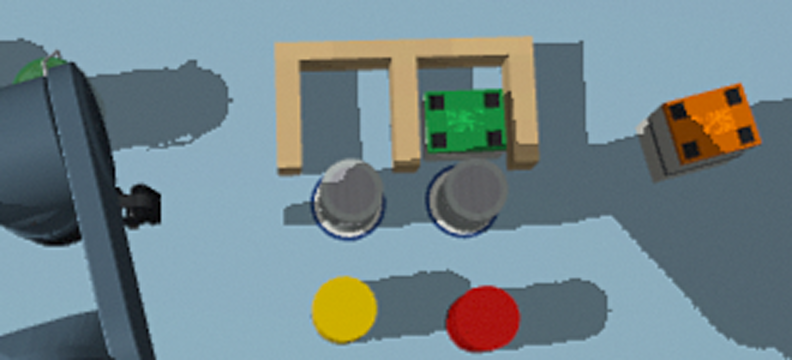

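View pics/scene11.png

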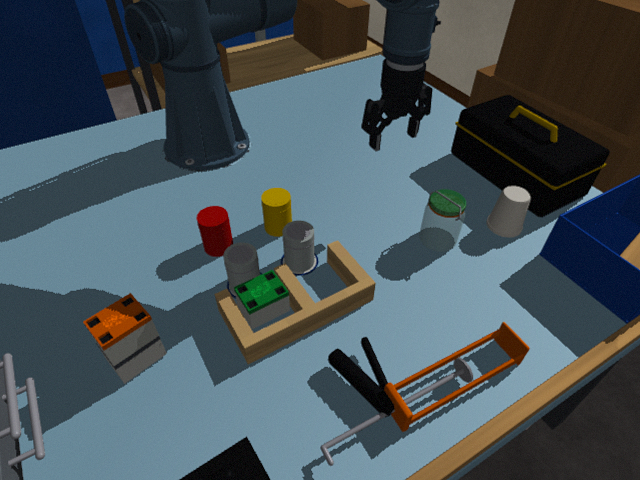

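```bash
python3 -c "
from workcell import ticket; print(ticket.close_job())"
```

```text
the job is handed in; nothing more can be done
None
```

I parked the left aluminium tin on the clear strip, stacked the orange-lidded tub on the grey-lidded one, then stood the tin back on its circle. The job was handed in at about 40 s of the 64 s, with the gripper open and clear of everything.

- **Stack:** the feet touched down 54.8 mm above the tub's height in the rack, against 55 mm expected when fully seated. In the last top picture, three of the orange lid's recesses lie within 0.5 mm of where the grey lid's were, and the fourth was not picked up. The scene camera put the stack 1–2 mm away, which fits the height-dependent calibration offset I had seen earlier.
- **Tin:** it stood about 2.5 mm off the circle's centre after I returned it to its starting pose. Both cameras had it off centre, so I shifted it 1.5 mm in x and 2 mm in y before letting go. In the scene picture its base is now centred to about 0.5 mm.
- **Everything else:** the green tub measures in the same place as at the start. By eye, the right tin, jar, cup and the red and yellow look-alikes are unmoved. Force readings between moves stayed within about 10 N.

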